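Draw the red mirror compass from the crowded rack into the covered tray

ROBOT

A 6-joint arm with a two-finger parallel gripper is mounted at the origin on the work surface. World frame = base frame: x ahead of the robot, y to its left, z up, the work surface at z = 0. Lengths are in m, angles in degrees, forces in N, time in s.
With the tool pointing down it reaches from about 0.4 to 0.825 m from the base axis. Payload 7 kg.
Tool frame: the origin (TCP) lies midway between the tips of the shut fingers; the grasp point (between the pads) lies 19 mm behind it; z points along the fingers, y is the direction in which the jaws open and shut (so a half turn about z gives the same grasp; the last joint's range is limited). The gripper opens to 88 mm and grips with 3 to 60 N. Pads are 19 mm wide; open, the fingers measure 130 mm over their backs; the gripper's body (78 mm by 193 mm) begins 47 mm behind the grasp point.
Start: joints at [-52.993, 20.546, 0.682, 0, -70.136, -16.507], TCP at [0.236, -0.632, 0.227] pointing down, gripper open.
Joint ranges: [-176.03, 176.03], [-82.01, 121.73], [-58.28, 71.71], [-173.87, 95.51], [-174.79, -0.11], [-173.66, 173.66]. Speed limits (degrees/s): [136.94, 136.94, 172.46, 180, 180, 180].

INTERFACE

Orientations are given as a 3x3 rotation matrix whose columns are the frame's x, y, z axes.
In Python, from rig import robot gives the robot as it stands. Calls block until the motion is done:
- robot.goto(position, orientation): joint-space move of the TCP to a pose.
- robot.servo_line(position, ori=None, speed=0.15): straight line of the TCP; ori=None keeps the orientation; speed is the mean speed in m/s.
- robot.movej(angles): joint-space move.
- robot.move_gripper(opening): opening from 0.0 (shut) to 1.0 (fully open); the grip force is fixed at half the most; returns when the fingers have stopped.
- robot.dwell(seconds).
- robot.ik(position, orientation): joint angles nearest the present ones, or None.
- robot.grab_frame(name): name is "side" or "top" or "wrist"; returns (picture, depth): 384x512x3 uint8, red, green, blue; 384x512 float32, m along the optical axis (not along the pixel's ray), 0 where there is no reading.
- robot.camera_info(name): a dict with "vfov" (degrees; the focal length in pixels is half the picture's height over the tangent of half this angle, whatever the lens; pixels are square), "cx", "cy" (the principal point, pixels), "view" (4x4, takes a point from world to camera coordinates); the wrist camera has in their place "T_tool_cam" (4x4, takes a point from camera to tool coordinates, whose origin is the TCP and whose axes are the flange's). Camera axes: x right, y down, z forward; pixel columns grow to the right and rows downward; lengths in m; the calibration is good to about 2 mm. The wrist camera is an equidistant fisheye: a pixel r from the principal point sees the ray r / f radians off the axis. A picture is of the moment at which its call begins: read the wrist's pose just before it. camera_info takes no time and is no camera call.
A pose or a line that the arm cannot do raises robot.Unreachable and nothing moves.
- robot.job_done(): hands the job in, once; it reports no verdict.
Readings, each from a call of its own:
- robot.read_t(): time.
- robot.read_qpos(): joint angles.
- robot.read_qvel(): joint speeds.
- robot.read_effort(): joint torques, N m.
- robot.read_position(): TCP position.
- robot.read_tcp_rot(): TCP orientation.
- robot.read_force(): force on the tool from outside, world axes, zero at the start.
- robot.read_ft_torque(): the same for the moment, N m.
- robot.read_grip_width(): opening from 0.0 (shut) to 1.0 (fully open).
Only numpy, scipy, OpenCV 4.12 (cv2) and the standard library are available. Lean on these libraries where they do the work, as an engineer would, in place of code of your own. Each camera call takes 0.05 s, during which the arm holds its last target.

TASK

Put the red mirror compass away in the recessed tray: lift the tin flap right up, reach down into the one free gap in the rack, behind the red compass, and draw the compass out of its lane and down the slope until it lies flat on the tray floor, sliding it all the way and never picking it up. Then lower the flap gently until it is fully shut. Leave the other compasses, the zinc capsule, the spirit level and the feeler block as they are.

Things in the scene. Friction and masses are not known exactly. Their poses are not given: they have to be found in the camera images.
- unit: fixed galvanised counter unit, 230 mm (its x) by 410 mm (its y), deck 50 mm high; origin on the counter top, z up, x roughly away from the robot. Its recessed tray lies at the -y end, the rack lanes stand on the deck at the +y end. In its frame the outline spans y -185 to 225 mm
- tray_floor (a point): centre of the tray's flat floor, on its surface, 23 mm below the deck; in the unit's frame at (0, -110, 27) mm. Tray 200 mm wide (x -100 to 100); flat floor from the end wall at y -165 to y -55, then a slope rises evenly to the deck (height 50) at y 3 mm, on the rack side
- rack_mouth (a point): middle of the rack's open mouths, on the deck: unit frame (0, 20, 50) mm. Three open-topped lanes along the unit's y, centres at x -64, 0, 64 mm, each 60 mm wide inside; walls 2 mm thick, 14 mm high; open towards the tray, 22 mm high back stops at y 213 mm. Which lane holds what changes
- flap (a joint): hinge of the tin flap over the tray (flap 214 mm by 173 mm, 3 mm thick): 0 rad is shut flat on the deck, about 1.57 upright, 1.9 the open stop. It may start a little open. The hinge is stiff (about 0.4 N m of friction, flap 0.3 kg): the flap stays where it is left
- flap_hinge (a point): middle of the hinge line, along the unit's x at the tray end furthest from the rack; the flap's free edge (rack side) rises as the joint grows, turning about the unit's +x
- flap_knob (a point): centre of the black ball knob, 26 mm diameter, on a 10 mm stem on the flap's outer face: 150 mm from the hinge line along the flap and 26.5 mm out from the flap's mid-plane (the ball stands clear of the flap's face by 12 mm)
- compass_red_mid (a point): the red acrylic mirror compass to be put away, near the mouth of its lane with an empty gap of 45 to 65 mm behind it, then the capsule: a folded mirror compass, 56 mm wide, 88 mm long, 18 mm high, 90 g, dial up; this point is its centre, 9 mm above what it lies on; its y axis is its long side, +y towards the back of the lane
- compass_black_mid (a point): black neighbour: a folded mirror compass, 56 mm wide, 88 mm long, 18 mm high, 90 g, dial up; this point is its centre, 9 mm above what it lies on; its y axis is its long side, +y towards the back of the lane
- compass_blue_mid (a point): blue neighbour: a folded mirror compass, 56 mm wide, 88 mm long, 18 mm high, 90 g, dial up; this point is its centre, 9 mm above what it lies on; its y axis is its long side, +y towards the back of the lane
- compass_green_mid (a point): green neighbour: a folded mirror compass, 56 mm wide, 88 mm long, 18 mm high, 90 g, dial up; this point is its centre, 9 mm above what it lies on; its y axis is its long side, +y towards the back of the lane
- compass_yellow_mid (a point): yellow neighbour: a folded mirror compass, 56 mm wide, 88 mm long, 18 mm high, 90 g, dial up; this point is its centre, 9 mm above what it lies on; its y axis is its long side, +y towards the back of the lane
- capsule_mid (a point): grey zinc capsule, an upright cylinder of 36 mm diameter and 30 mm height in the red compass's lane, at the back stop; this point is its centre
- level_mid (a point): brass spirit level, 22 by 110 by 20 mm, lying on the counter; this point is its centre
- feeler_mid (a point): steel feeler block, 30 by 70 by 18 mm, lying on the counter; this point is its centre

How it is judged (in metres and radians):
On the way, in this order (a step that is already met when the one before it is completed fails the run):
1. the flap is lifted right up (more than 1.4 rad) (value of joint flap above 1.4 rad), for 0.2 s.
2. the fingers are down in the gap behind the red compass, which is still in its lane (y of the grasp point in the frame of compass_red_mid between 0.03 and 0.115 m and x of the grasp point in the frame of compass_red_mid between -0.03 and 0.03 m and z of the grasp point in the frame of compass_red_mid below 0.035 m and y of compass_red_mid in the frame of unit above 0.03 m), for 0.1 s.
3. the red compass is drawn wholly out of its lane, past the mouth, with the flap up (y of compass_red_mid in the frame of unit below -0.024 m and value of joint flap above 1.2 rad), for 0.1 s.
4. the red compass lies flat on the tray floor, clear of the slope (y of compass_red_mid in the frame of unit between -0.15 and -0.085 m and z of compass_red_mid in the frame of unit between 0.03 and 0.041 m and angle between compass_red_mid's own z axis and vertical below 0.09 rad), for 0.2 s.
At the end, for the whole second after the job is handed in: the red compass lies flat (within 0.09 rad) and at rest on the flat tray floor, the flap is shut (within 0.05 rad), and the other compasses, capsule, level and feeler block are within 15 mm of where they started (all of step 4 and value of joint flap below 0.05 rad and linear speed of compass_red below 0.02 m/s and distance of each of compass_black_mid, compass_blue_mid, compass_green_mid, compass_yellow_mid, capsule_mid, level_mid, feeler_mid from where it was at the start of the episode below 0.015 m); the robot touches nothing.
It fails at once if the red compass is picked up (its centre more than 20 mm above where it lay on the deck) (z of compass_red_mid in the frame of unit above 0.079 m).
It fails at once if the flap is slammed (faster than 2 rad/s within 0.15 rad of shut) (value of joint flap below 0.15 rad and velocity of joint flap below -2 rad/s).
It fails at once if a neighbouring compass, the zinc capsule, the level or the feeler block is pushed more than 15 mm (distance of any of compass_black_mid, compass_blue_mid, compass_green_mid, compass_yellow_mid, capsule_mid, level_mid, feeler_mid from where it was at the start of the episode above 0.015 m).
It also fails if it takes over 69 s, if anything falls off the work surface, if the arm or the gripper's body presses on something with over 40 N, if the wrist force passes 120 N, or if a joint passes its speed limit or range.

## Working session

There is one attempt and no reset: what is moved stays moved. The work goes in short steps, each a Python script; the robot and the scene stay as the last script left them, time stands still between calls to the robot, and variables do not carry over. Pictures are saved under pics/ and viewed, and the job is handed in when it is done.

```bash
mkdir -p pics; ls
python3 - <<'E'
from rig import robot
import cv2,numpy as np
for n in ["side","top","wrist"]:
    p,d=robot.grab_frame(n); np.savez(f"f_{n}.npz",p=p,d=d); cv2.imwrite(f"pics/a_{n}.png",p[:,:,::-1])
    i=robot.camera_info(n); print(n,i)
print(robot.read_t())
E
```

```text
pics
side {'vfov': 57.709888007639414, 'cx': 252.08735624495927, 'cy': 188.1493267440641, 'view': array([[-0.99910626, -0.03656946, -0.02119806,  0.55308294],
       [-0.0063829 ,  0.62627793, -0.77957374,  0.06221971],
       [ 0.04178447, -0.7787417 , -0.62595162,  0.91642413],
       [ 0.        ,  0.        ,  0.        ,  1.        ]])}
top {'vfov': 45.39467725420131, 'cx': 255.0103299486059, 'cy': 190.29905906435826, 'view': array([[ 9.41157577e-04, -9.99975753e-01,  6.89977961e-03,
        -1.02004096e-02],
       [-9.90022072e-01, -1.90398852e-03, -1.40899513e-01,
         5.50324507e-01],
       [ 1.40909233e-01, -6.69832546e-03, -9.89999859e-01,
         1.10161887e+00],
       [ 0.00000000e+00,  0.00000000e+00,  0.00000000e+00,
         1.00000000e+00]])}
wrist {'vfov': 65.70646984690485, 'cx': 258.44946441635, 'cy': 194.05722536000897, 'T_tool_cam': array([[ 2.04872862e-04, -9.69189295e-01, -2.46317009e-01,
         6.67466637e-02],
       [ 9.99999717e-01,  2.02723220e-05,  7.51978467e-04,
        -1.83097634e-04],
       [-7.23816062e-04, -2.46317093e-01,  9.69189025e-01,
        -1.58456658e-01],
       [ 0.00000000e+00,  0.00000000e+00,  0.00000000e+00,
         1.00000000e+00]])}
0.15
```

View pics/a_top.png

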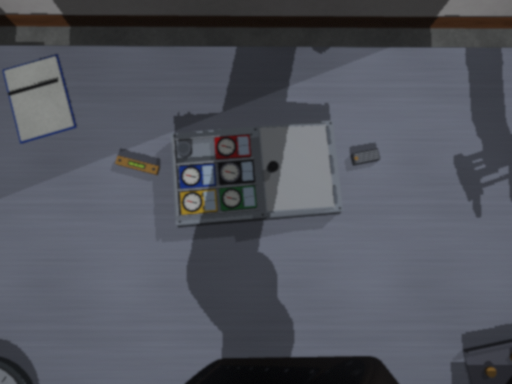

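View pics/a_side.png

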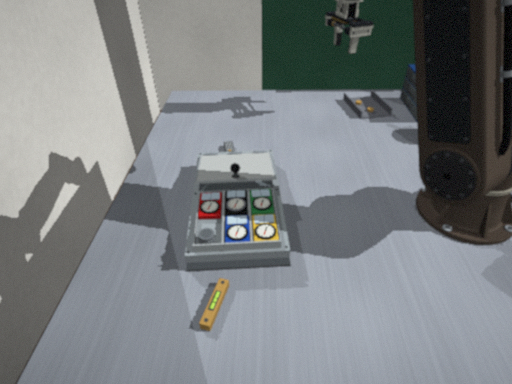

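The top view shows the red compass in the far lane (pixel 233,147), its gap at about 203,147 and the capsule at 184,148. The knob is at 273,167 and the flap looks slightly open. Next I measure with depth.

```bash
cat > h.py <<'E'
import numpy as np,cv2
from rig import robot
def cloud(n,d,info=None):
    i=info or robot.camera_info(n); f=192/np.tan(np.radians(i['vfov']/2))
    v,u=np.mgrid[:384,:512]
    P=np.stack([(u-i['cx'])/f*d,(v-i['cy'])/f*d,d],-1)
    V=i['view']; W=(P-V[:3,3])@V[:3,:3]
    W[d==0]=np.nan
    return W
def proj(n,X):
    i=robot.camera_info(n); f=192/np.tan(np.radians(i['vfov']/2))
    c=np.asarray(X)@i['view'][:3,:3].T+i['view'][:3,3]
    return np.stack([c[...,0]/c[...,2]*f+i['cx'],c[...,1]/c[...,2]*f+i['cy']],-1)
E
python3 - <<'E'
from h import *
for n in ["top","side"]:
    z=np.load(f"f_{n}.npz"); p=z['p'].astype(int);W=cloud(n,z['d'])
    hsv=cv2.cvtColor(z['p'],cv2.COLOR_RGB2HSV)
    R=(np.abs(W[...,0]-0.62)<0.25)&(np.abs(W[...,1])<0.35)
    m=R&(np.abs(W[...,2])<0.15)
    print(n,"table z",np.nanmedian(W[...,2][m&(W[...,2]<0.02)]))
    u=m&(W[...,2]>0.04)
    r=cv2.minAreaRect(W[...,:2][u].astype(np.float32)*1000);print("rect z>.04",r)
    u=m&(W[...,2]>0.025)&(W[...,2]<.2)
    n_,lab,st,ce=cv2.connectedComponentsWithStats(u.astype(np.uint8))
    k=1+np.argmax(st[1:,4]); r=cv2.minAreaRect(W[...,:2][lab==k].astype(np.float32)*1000);print("unit",r,cv2.boxPoints(r).round(0).tolist(), st[k])
    H,S,V=[hsv[...,j].astype(int) for j in range(3)]
    red=m&(S>150)&((H<8)|(H>172))&(V>60)&(W[...,2]>.03)
    print("red",red.sum(),np.nanmean(W[red],0),cv2.minAreaRect(W[...,:2][red].astype(np.float32)*1000))
    if n=="top":
        for x in range(132,215,10):
            pass
        print("flap profile row167 :",[(c,W[190,c].round(3).tolist()) for c in range(250,345,8)])
        kk=W[160:175,265:282]; i=np.nanargmax(kk[...,2]); print("knob top",kk.reshape(-1,3)[i])
    else:
        kk=W[160:180,225:245]; i=np.nanargmax(kk[...,2]); print("knob top",kk.reshape(-1,3)[i])
big=cv2.resize(np.load("f_top.npz")['p'][110:235,100:390],None,fx=2.7,fy=2.7,interpolation=cv2.INTER_CUBIC)
cv2.imwrite("pics/b.png",big[:,:,::-1])
E
```

```text
top table z -0.0009582450882363322
rect z>.04 ((596.5475463867188, -11.20965576171875), (231.4940185546875, 410.83990478515625), 4.934628009796143)
unit ((596.4837646484375, -11.214126586914062), (231.62306213378906, 410.81170654296875), 4.9516119956970215) [[463.0, 183.0], [499.0, -226.0], [730.0, -206.0], [694.0, 203.0]] [  171   121   173   105 15202]
red 97 [0.65441402 0.06660889 0.06401843] ((657.0061645507812, 48.44116973876953), (53.343849182128906, 81.21775817871094), 5.22445821762085)
flap profile row167 : [(250, [0.548, 0.003, 0.064]), (258, [0.55, -0.017, 0.048]), (266, [0.545, -0.035, 0.082]), (274, [0.546, -0.055, 0.073]), (282, [0.546, -0.074, 0.076]), (290, [0.546, -0.094, 0.073]), (298, [0.547, -0.113, 0.068]), (306, [0.548, -0.134, 0.061]), (314, [0.549, -0.154, 0.057]), (322, [0.549, -0.173, 0.058]), (330, [0.549, -0.193, 0.054]), (338, [0.55, -0.215, 0.046])]
knob top [ 0.59380232 -0.0553263   0.11891672]
side table z -0.00040303031530423505
rect z>.04 ((594.5009155273438, -9.536834716796875), (230.56858825683594, 412.9287109375), 4.8247857093811035)
unit ((594.4855346679688, -9.355010986328125), (230.56858825683594, 413.29364013671875), 4.8247857093811035) [[462.0, 187.0], [497.0, -225.0], [727.0, -206.0], [692.0, 206.0]] [ 185  150  106  114 9893]
red 186 [0.6512422  0.07728632 0.06360016] ((654.6138916015625, 60.7362060546875), (51.62560272216797, 64.23038482666016), 6.453221797943115)
knob top [ 0.59489381 -0.04983127  0.11560581]
```

View pics/b.png

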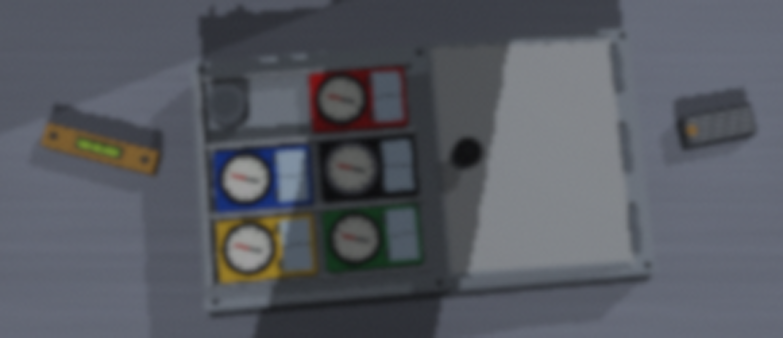

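The unit's yaw is about 4.9° and its origin about (0.597, -0.030). Now I fit the flap angle and the knob, red and capsule positions in the unit frame, and check reachability.

```bash
cat >> h.py <<'E'
YAW=np.radians(4.9); O=np.array([0.5972,-0.0304,0.])
Ru=np.array([[np.cos(YAW),-np.sin(YAW),0],[np.sin(YAW),np.cos(YAW),0],[0,0,1.]])
def toU(W): return (W-O)@Ru
def toW(U): return np.asarray(U)@Ru.T+O
E
python3 - <<'E'
from h import *
for n in ["top","side"]:
    z=np.load(f"f_{n}.npz");U=toU(cloud(n,z['d']));p=z['p']
    x,y,zz=U[...,0],U[...,1],U[...,2]
    m=(abs(x)<.09)&(y<-.04)&(y>-.15)&(zz>.03)&(zz<.15)&~((abs(x)<.03)&(y>-.06))
    c=np.polyfit(y[m],zz[m],1); r=np.median(abs(zz[m]-np.polyval(c,y[m])))
    for _ in range(3):
        g=m&(abs(zz-np.polyval(c,y))<.005); c=np.polyfit(y[g],zz[g],1)
    print(n,"flap ang",np.arctan(c[0]),"z at -.172:",np.polyval(c,-.172),g.sum())
    # free edge: z profile
    b=(abs(x)>.04)&(abs(x)<.09)
    for y0 in np.arange(-.2,.03,.01):
        s=b&(abs(y-y0)<.005); print(round(y0,3),np.round(np.nanmedian(zz[s]),3) if s.any() else None,end="; ")
    print()
    k=(abs(x)<.04)&(y<.02)&(y>-.1)&(p.max(-1)<45)&(zz>.07)
    print("knob",k.sum(),np.median(U[k],0),U[k].max(0),U[k].min(0))
    hsv=cv2.cvtColor(p,cv2.COLOR_RGB2HSV).astype(int);H,S,V=hsv[...,0],hsv[...,1],hsv[...,2]
    red=(S>130)&((H<8)|(H>172))&(V>40)&(zz>.05)&(zz<.09)&(abs(x)<.12)&(y<.22)&(x>.03)
    print("red min/max",np.percentile(U[red],[1,99],axis=0))
    q=(abs(x-.064)<.025)&(y>0)&(y<.21)
    for y0 in np.arange(.005,.215,.008):
        s=q&(abs(y-y0)<.004)&(abs(x-.064)<.012); print(round(y0,3),np.round(np.nanmedian(zz[s]),3),end="; ")
    print()
zt=robot.read_tcp_rot();print(zt.round(2))
yw=Ru[:,0]
for s in (1,-1):
    R=np.stack([np.cross(s*yw,[0,0,-1]),s*yw,[0,0,-1]],1)
    for U in [(0,-.02,.06),(0,-.2,.2),(.064,.1,.06),(.064,-.06,.03),(0,-.2,.35)]:
        q=robot.ik(toW(U),R); print(s,U,None if q is None else np.round(q,1))
E
```

```text
top flap ang 0.16625412534827022 z at -.172: 0.05082468542847812 2930
-0.2 -0.001; -0.19 0.048; -0.18 0.049; -0.17 0.053; -0.16 0.053; -0.15 0.055; -0.14 0.056; -0.13 0.059; -0.12 0.06; -0.11 0.061; -0.1 0.063; -0.09 0.065; -0.08 0.066; -0.07 0.068; -0.06 0.07; -0.05 0.071; -0.04 0.073; -0.03 0.074; -0.02 0.076; -0.01 0.078; 0.0 0.08; 0.01 0.049; 0.02 0.049; 
knob 91 [-0.00139206 -0.01857221  0.10980235] [ 0.01134768 -0.00751424  0.11891672] [-0.01194871 -0.03035527  0.07806611]
red min/max [[0.03793044 0.03349543 0.05918941]
 [0.0926693  0.11431761 0.06956066]]
0.005 0.052; 0.013 0.048; 0.021 0.049; 0.029 0.063; 0.037 0.065; 0.045 0.064; 0.053 0.065; 0.061 0.065; 0.069 0.067; 0.077 0.067; 0.085 0.068; 0.093 0.067; 0.101 0.067; 0.109 0.065; 0.117 0.051; 0.125 0.05; 0.133 0.049; 0.141 0.049; 0.149 0.049; 0.157 0.049; 0.165 0.049; 0.173 0.062; 0.181 0.078; 0.189 0.08; 0.197 0.079; 0.205 0.076; 0.213 nan; 
side flap ang 0.1669345169607528 z at -.172: 0.0510209127071106 924
-0.2 None; -0.19 0.048; -0.18 0.049; -0.17 0.054; -0.16 0.053; -0.15 0.055; -0.14 0.057; -0.13 0.058; -0.12 0.06; -
[... 649 characters left out ...]
 0.173 0.079; 0.181 0.08; 0.189 0.08; 0.197 0.08; 0.205 0.075; 0.213 0.079; 
[[-0.94 -0.35 -0.  ]
 [-0.35  0.94  0.  ]
 [ 0.    0.   -1.  ]]
1 (0, -0.02, 0.06) [ 13.8  22.6 -20.5   0.  -47.  171.1]
1 (0, -0.2, 0.2) [  -3.5   19.7   -4.1    0.   -66.2 -171.6]
1 (0.064, 0.1, 0.06) [ 23.5  26.9 -13.    0.  -50.1 161.4]
1 (0.064, -0.06, 0.03) None
1 (0, -0.2, 0.35) [  -3.5   16.    10.     0.   -83.9 -171.6]
-1 (0, -0.02, 0.06) [ 13.8  22.6 -20.5   0.  -47.   -8.9]
-1 (0, -0.2, 0.2) [ -3.5  19.7  -4.1   0.  -66.2   8.4]
-1 (0.064, 0.1, 0.06) [ 23.5  26.9 -13.    0.  -50.1 -18.6]
-1 (0.064, -0.06, 0.03) [  9.3  30.  -12.3   0.  -47.7  -4.4]
-1 (0, -0.2, 0.35) [ -3.5  16.   10.    0.  -83.9   8.4]
  return np.nanmean(a, axis, out=out, keepdims=keepdims)
```

Run:
```python
from h import *
from scipy.optimize import least_squares
for n in ["top","side"]:
    z=np.load(f"f_{n}.npz");U=toU(cloud(n,z['d']));p=z['p']
    x,y,zz=U[...,0],U[...,1],U[...,2]
    k=(abs(x)<.02)&(y<.01)&(y>-.045)&(zz>.092)&(zz<.13)
    P=U[k]
    s=least_squares(lambda c:np.linalg.norm(P-c,axis=1)-.013,[0,-.02,.103],loss='soft_l1',f_scale=.002)
    print(n,k.sum(),s.x,np.sqrt(np.mean(s.fun**2)))
    e=(abs(x)<.1)&(y>-.03)&(y<.03)&(zz>.072)&(zz<.085); print("edge y pct",np.percentile(y[e],[50,90,95,99,100]))
    e=(abs(x)<.1)&(y>-.03)&(y<.03)&(zz>.045)&(zz<.052); print("deck y min pct",np.percentile(y[e],[0,1,5]))
```

```text
top 94 [ 0.00064595 -0.02191689  0.10090751] 0.0013942540837310628
edge y pct [-0.0109574   0.00216409  0.00374613  0.00499165  0.00533377]
deck y min pct [0.00407123 0.00440311 0.00530408]
side 68 [-0.00071296 -0.02124487  0.10205979] 0.0009965062471191026
edge y pct [-0.00874784  0.00573697  0.00677723  0.00779655  0.00915629]
deck y min pct [-0.01786524 -0.00984839 -0.00772314]
```

```bash
cat >> h.py <<'E'
R=np.stack([-Ru[:,1],-Ru[:,0],[0,0,-1.]],1)
HY,HZ=-.165,.051
def knob(a): # unit frame ball centre
    return np.array([0,HY+.15*np.cos(a)-.0265*np.sin(a),HZ+.15*np.sin(a)+.0265*np.cos(a)])
def tcpk(a,dz=0): return toW(knob(a)+[0,0,-.016+dz])
E
python3 - <<'E'
from h import *
print(robot.read_t(),knob(.1665))
robot.goto(tcpk(.1665,.13),R); print(robot.read_t())
robot.servo_line(tcpk(.1665,.0),R,speed=.12)
f0=robot.read_force();print(robot.read_t(),f0)
p,d=robot.grab_frame("side");cv2.imwrite("pics/c.png",cv2.resize(p[100:260,150:330],None,fx=4,fy=3.7)[:,:,::-1])
E
```

```text
0.15 [ 0.         -0.02146626  0.10199329]
2.5833
3.8167 [ 0.22835768  0.16120637 -0.27037505]
```

View pics/c.png

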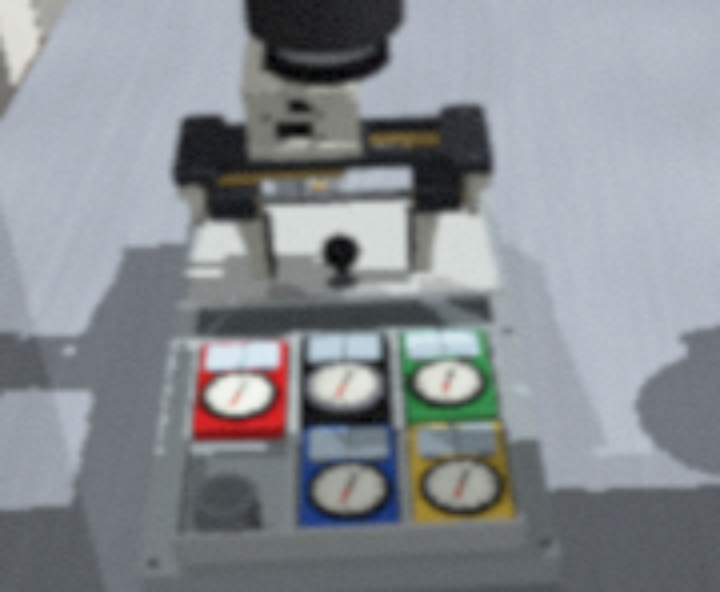

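The open fingers straddle the knob, with the ball centred between them at crop pixel 340,250. Next I grip it and lift along the arc, watching the force.

Run:
```python
from h import *
robot.move_gripper(0.0); w=robot.read_grip_width(); print(robot.read_t(),"w",w,robot.read_force().round(1))
if .24<w<.36:
    for a in np.linspace(.1665,1.55,9)[1:]:
        robot.servo_line(tcpk(a),R,speed=.12)
        f=robot.read_force(); print(round(a,2),f.round(1),round(robot.read_grip_width(),3),robot.read_t())
        if np.linalg.norm(f)>40: print("STOP");break
    p,d=robot.grab_frame("side");cv2.imwrite("pics/d.png",cv2.resize(p[60:260,150:330],None,fx=3.5,fy=2.9)[:,:,::-1])
```

```text
4.8917 w 0.27969969331077177 [ 4.2 -1.2 -3.6]
0.34 [ 3.9  0.3 -1.1] 0.279 5.2583
0.51 [ 5.3 -1.  -0.2] 0.272 5.625
0.69 [ 6.3  0.  -0.5] 0.277 5.9917
0.86 [ 5.5 -0.7  0.3] 0.277 6.3583
1.03 [ 4.9 -0.4  0.1] 0.277 6.725
1.2 [ 5. -1.  2.] 0.282 7.0917
1.38 [ 5.3 -0.8  2.4] 0.273 7.4583
1.55 [ 5.  -1.6  3.3] 0.275 7.825
```

View pics/d.png

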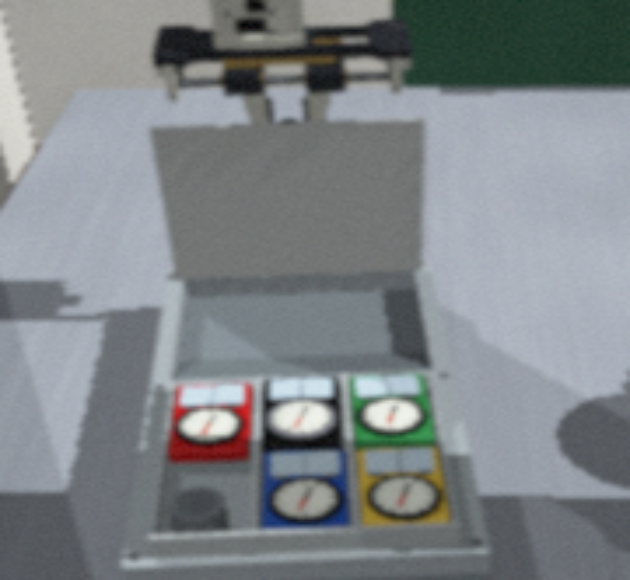

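The flap is upright and the tray is empty. I release the knob, retreat upwards and go down into the gap behind the red compass.

Run:
```python
from h import *
robot.move_gripper(0.7)
robot.servo_line(tcpk(1.55,.10),R,speed=.2); print(robot.read_t(),robot.read_position())
robot.move_gripper(0.0); print(robot.read_grip_width())
G=lambda y,z,x=.064: toW([x,y,z])
robot.servo_line(G(.143,.29),R,speed=.25); print(robot.read_t())
p,d=robot.grab_frame("side"); np.savez("f_side2.npz",p=p,d=d)
U=toU(cloud("side",d)); x,y,z=U[...,0],U[...,1],U[...,2]
g=(abs(x)<.09)&(z>.07)&(z<.215)&(y<-.12)&(y>-.23)
c=np.polyfit(z[g],y[g],1); print("flap angle",np.pi/2+np.arctan(c[0]),g.sum())
for y0 in np.arange(.021,.215,.008):
    s=(abs(y-y0)<.004)&(abs(x-.064)<.012); print(round(y0,3),np.round(np.nanmedian(z[s]),3) if s.any() else None,end="; ")
p,d=robot.grab_frame("wrist");cv2.imwrite("pics/e.png",p[:,:,::-1])
robot.servo_line(G(.143,.10),R,speed=.2)
p,d=robot.grab_frame("side");cv2.imwrite("pics/f.png",cv2.resize(p[100:300,130:330],None,fx=3,fy=2.9)[:,:,::-1])
print(robot.read_t())
```

```text
9.3417 [ 0.61311539 -0.21792044  0.28560736]
0.004911888061574484
11.9417
flap angle 1.6105653161353601 2441
0.021 None; 0.029 0.064; 0.037 0.065; 0.045 0.065; 0.053 0.065; 0.061 0.065; 0.069 0.068; 0.077 0.068; 0.085 0.068; 0.093 0.068; 0.101 0.068; 0.109 0.066; 0.117 0.056; 0.125 0.049; 0.133 0.05; 0.141 0.051; 0.149 0.319; 0.157 0.328; 0.165 0.41; 0.173 0.468; 0.181 0.45; 0.189 0.511; 0.197 0.079; 0.205 0.076; 0.213 0.066; 13.1917
```

View pics/f.png

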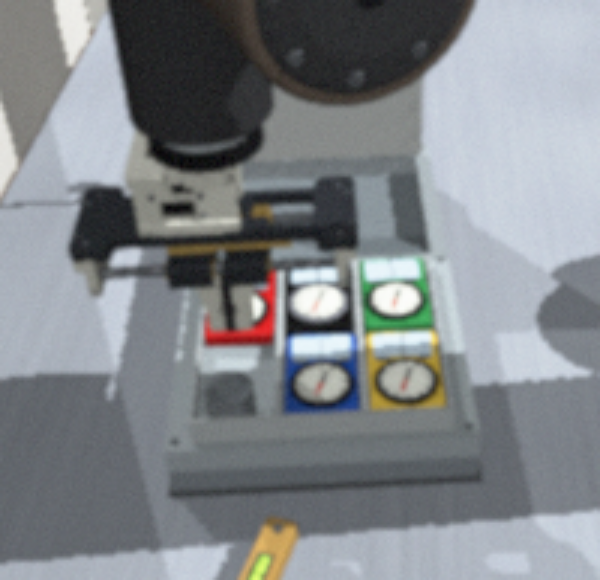

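View pics/e.png

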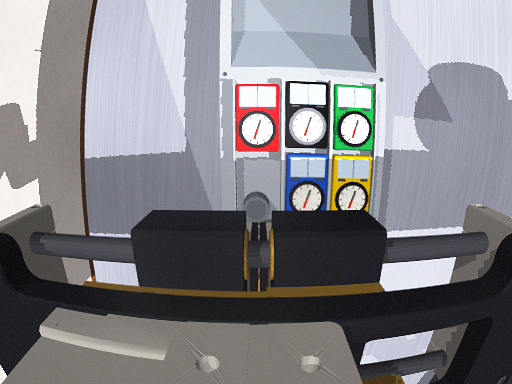

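Side and wrist views agree that the fingers are lined up with the gap (red back edge at about y 0.117, capsule front at about y 0.176). Now I go down, then push gradually.

Run:
```python
from h import *
G=lambda y,z,x=.064: toW([x,y,z])
print(robot.read_force().round(1))
robot.servo_line(G(.143,.065),R,speed=.12);print(robot.read_force().round(1))
robot.servo_line(G(.143,.055),R,speed=.06);print(robot.read_force().round(1), robot.read_t())
robot.dwell(.15)
for y in [.13,.11,.09,.07,.05]:
    robot.servo_line(G(y,.055),R,speed=.06);f=robot.read_force();print(y,f.round(1),robot.read_t())
    if np.linalg.norm(f)>25: print("STOP");break
for n in("side","top"):
    p,d=robot.grab_frame(n); np.savez(f"f_{n}3.npz",p=p,d=d)
    cv2.imwrite(f"pics/g_{n}.png",p[:,:,::-1])
```

```text
[-0.3  0.9 -0.2]
[-0.7  0.7 -0.1]
[0.5 0.  0.1] 13.95
0.13 [-0.5 -0.2 -0.5] 14.4667
0.11 [-0.1  0.2 -0.1] 14.95
0.09 [ 0.   0.6 -0.8] 15.4333
0.07 [-0.3  0.3 -0.3] 15.9167
0.05 [-0.6  0.2  0.4] 16.4
```

View pics/g_side.png

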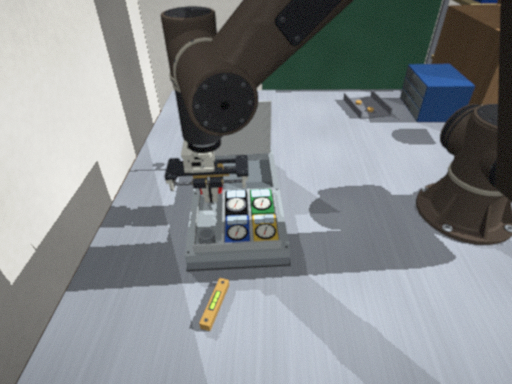

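View pics/g_top.png

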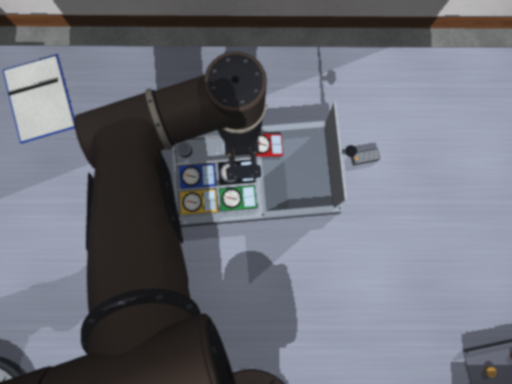

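The red compass has slid to the mouth (top view 268,145), with its neighbours, the capsule and the flap undisturbed. I carry on over the edge and down the slope.

Run:
```python
from h import *
G=lambda y,z,x=.064: toW([x,y,z])
zs=lambda y: .0535+min(0,.3966*(y+.0065))
for y in [.03,.015,-.0065,-.02,-.035,-.047,-.058]:
    robot.servo_line(G(y,zs(y)),R,speed=.06);f=robot.read_force();print(y,f.round(1),robot.read_t())
    if np.linalg.norm(f)>25: print("STOP");break
for n in("side","top","wrist"):
    p,d=robot.grab_frame(n); np.savez(f"f_{n}4.npz",p=p,d=d)
    cv2.imwrite(f"pics/h_{n}.png",p[:,:,::-1])
```

```text
0.03 [1.3 0.  0.1] 16.9833
0.015 [-0.2 -0.1  0.9] 17.3833
-0.0065 [-0.1 -0.2 -0.2] 17.8917
-0.02 [0.2 0.9 0.4] 18.2833
-0.035 [-0.2 -1.3  0.6] 18.7
-0.047 [-0.5 -1.4 -0.7] 19.0667
-0.058 [-0.3  0.1 -0.2] 19.4167
```

View pics/h_wrist.png

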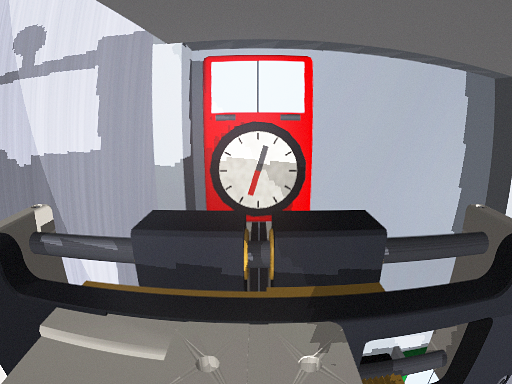

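View pics/h_top.png

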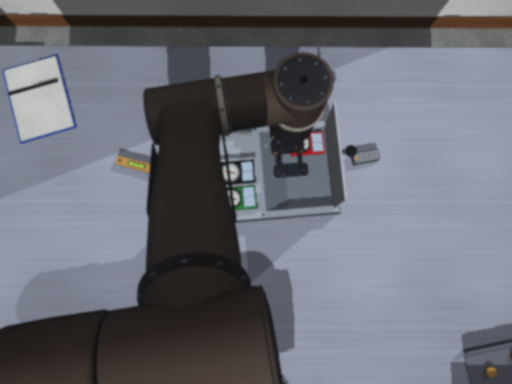

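The compass lies straight on the tray floor ahead of the fingers (wrist view, about 258,140). I lift clear and measure its tilt and position.

Run:
```python
from h import *
robot.servo_line(toW([.064,-.05,.30]),R,speed=.25)
robot.servo_line(tcpk(1.57,.12),R,speed=.25)
print(robot.read_t())
for n in("side","top"):
    p,d=robot.grab_frame(n)
    cv2.imwrite(f"pics/i_{n}.png",p[:,:,::-1])
    U=toU(cloud(n,d)); x,y,z=U[...,0],U[...,1],U[...,2]
    m=(abs(x-.064)<.024)&(y<-.05)&(y>-.16)&(z>.02)&(z<.08)
    hsv=cv2.cvtColor(p,cv2.COLOR_RGB2HSV).astype(int)
    red=(hsv[...,1]>120)&((hsv[...,0]<8)|(hsv[...,0]>172))&(y<-.03)&(y>-.17)&(abs(x)<.11)&(z<.1)
    if red.any(): print(n,"red",red.sum(),np.percentile(U[red],[2,50,98],axis=0).round(4).tolist())
    print([(round(y0,3),np.round(np.nanmedian(z[m&(abs(y-y0)<.004)]),4)) for y0 in np.arange(-.158,-.05,.009) if (m&(abs(y-y0)<.004)).any()])
    g=(abs(x)<.09)&(z>.07)&(z<.215)&(y<-.12)&(y>-.23)
    if g.sum()>50: c=np.polyfit(z[g],y[g],1); print("flap",np.pi/2+np.arctan(c[0]), "y at z=.14",np.polyval(c,.14))
    k=(abs(x)<.03)&(y<-.175)&(y>-.24)&(z>.15)&(z<.24)&(p.max(-1)<60)
    if k.any(): print("knob",k.sum(),U[k].min(0),U[k].max(0))
```

```text
21.5583
side red 160 [[0.0365, -0.1468, 0.0255], [0.0621, -0.0763, 0.0403], [0.0939, -0.0682, 0.0441]]
[(np.float64(-0.158), np.float64(0.0637)), (np.float64(-0.149), np.float64(0.0422)), (np.float64(-0.14), np.float64(0.0418)), (np.float64(-0.131), np.float64(0.0415)), (np.float64(-0.122), np.float64(0.0415)), (np.float64(-0.113), np.float64(0.0445)), (np.float64(-0.104), np.float64(0.0445)), (np.float64(-0.095), np.float64(0.0446)), (np.float64(-0.086), np.float64(0.0441)), (np.float64(-0.077), np.float64(0.0419)), (np.float64(-0.068), np.float64(0.0325)), (np.float64(-0.059), np.float64(0.0269))]
flap 1.6125458204995355 y at z=.14 -0.15923555637553297
top red 7 [[0.0354, -0.1561, 0.0369], [0.039, -0.1414, 0.0377], [0.0717, -0.1377, 0.0445]]
[(np.float64(-0.158), np.float64(0.0403)), (np.float64(-0.149), np.float64(0.0418)), (np.float64(-0.14), np.float64(0.0414))]
flap 1.5183226282813738 y at z=.14 -0.16190819305409715
knob 80 [-0.01164898 -0.19454639  0.20347334] [ 0.01034115 -0.17529836  0.21535397]
```

View pics/i_side.png

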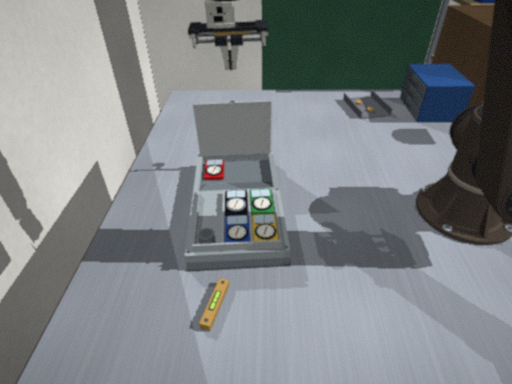

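View pics/i_top.png

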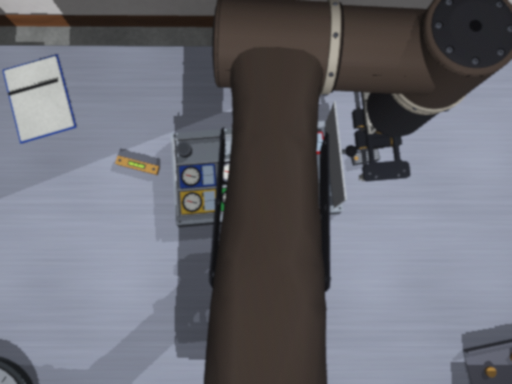

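The compass is flat (mirror top about 0.042, matching the floor plus 15 mm) with its centre near y -0.112. The other items are undisturbed, and the flap sits at about 1.55 rad. Next I re-grip the knob and lower it.

Run:
```python
from h import *
robot.servo_line(tcpk(1.55,.08),R,speed=.2)
robot.move_gripper(0.75)
robot.servo_line(tcpk(1.55),R,speed=.1)
print(robot.read_force().round(1))
robot.move_gripper(0.0); w=robot.read_grip_width(); print(robot.read_t(),"w",w,robot.read_force().round(1))
if .24<w<.36:
    for a in list(np.linspace(1.55,.15,9)[1:])+[.1,.06,.03,.01,0.,-.01]:
        robot.servo_line(tcpk(a),R,speed=.12 if a>.14 else .03)
        f=robot.read_force(); print(round(a,2),f.round(1),round(robot.read_grip_width(),3),robot.read_t())
        if abs(f[2])>15 or np.linalg.norm(f)>40: print("STOP");break
    p,d=robot.grab_frame("side");cv2.imwrite("pics/j.png",cv2.resize(p[60:260,150:330],None,fx=3.5,fy=2.9)[:,:,::-1])
```

```text
[ 0.5  0.3 -0.8]
24.875 w 0.2750317835426067 [ 4.1 -0.1 -2.2]
1.38 [ 5.3  2.5 -3.9] 0.277 25.25
1.2 [ 6.3  1.9 -6.3] 0.273 25.625
1.02 [ 5.7  0.3 -6.8] 0.277 26.0
0.85 [ 6.8  0.  -7.2] 0.275 26.375
0.68 [ 6.  -1.3 -5.9] 0.275 26.75
0.5 [ 6.1 -1.5 -5.6] 0.276 27.125
0.32 [ 6.1 -0.8 -4.9] 0.278 27.5
0.15 [ 6.2 -0.4 -4.2] 0.273 27.875
0.1 [ 7.1 -0.6 -3.1] 0.278 28.275
0.06 [ 7.4 -0.1 -2.8] 0.278 28.625
0.03 [ 6.8  0.8 -2.5] 0.276 28.925
0.01 [ 7.4  0.3 -2.7] 0.278 29.175
0.0 [5.6 0.4 2.3] 0.277 29.425
-0.01 [ 1.6  0.6 12.6] 0.275 29.675
```

View pics/j.png

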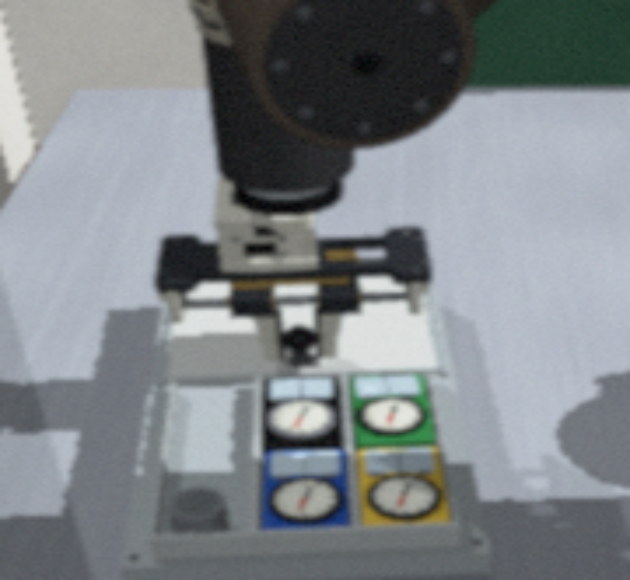

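The upward reaction of 12.6 N shows the flap has met its stop, and in the picture it lies flat. I release, retreat and verify.

Run:
```python
from h import *
robot.move_gripper(0.8); print(robot.read_force().round(1))
robot.servo_line(tcpk(0,.2),R,speed=.15)
robot.goto(toW([0,-.25,.35]),R)
robot.dwell(.3)
old={n:np.load(f"f_{n}.npz") for n in("side","top")}
for n in("side","top"):
    p,d=robot.grab_frame(n); cv2.imwrite(f"pics/k_{n}.png",p[:,:,::-1])
    U=toU(cloud(n,d)); x,y,z=U[...,0],U[...,1],U[...,2]
    m=(abs(x)<.1)&(y<-.02)&(y>-.15)&(z>.03)&(z<.065)&~((abs(x)<.03)&(y>-.06))
    c=np.polyfit(y[m],z[m],1); print(n,m.sum(),"flap",np.arctan(c[0]),"z edge",np.polyval(c,0))
print(robot.read_t(),robot.read_force().round(1))
```

```text
[-0.2  0.4 -0.1]
side 1631 flap -0.0001217094902593808 z edge 0.05237885965862764
top 164 flap -0.03036785737336061 z edge 0.05091162601592902
33.525 [-0.8 -0.7 -0.4]
```

View pics/k_side.png

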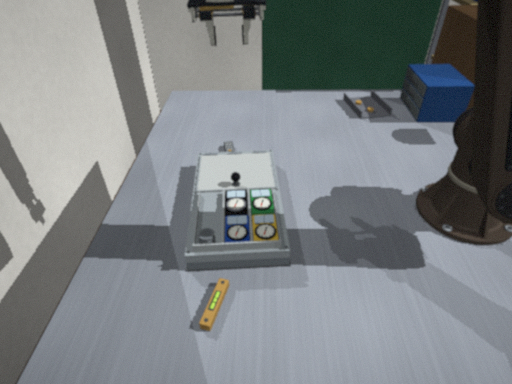

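View pics/k_top.png

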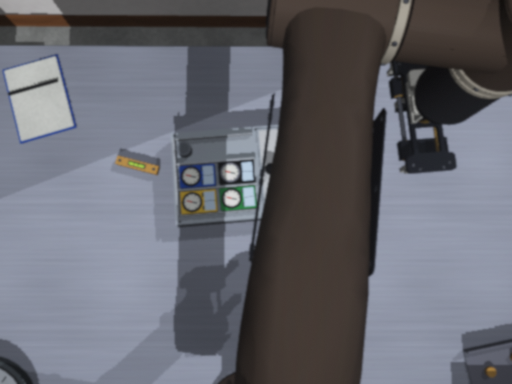

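The side view shows the flap shut (0.000 rad over 1631 points), the other compasses, capsule, level and feeler block in place, and the robot clear. I hand in.

```bash
python3 -c "
from rig import robot
robot.job_done(); print(robot.read_t())"
```

```text
the job is handed in; nothing more can be done
the job is handed in; nothing more can be done
```

The red compass is put away in the tray with the flap shut, and I handed the job in at about 33.5 s of the 69 s allowed. I lifted the flap by its knob to about 1.55 rad and put the closed fingers into the gap behind the compass. I slid it out of its lane and down the slope with under 2 N on the tool, then lowered the flap with the knob gripped until it met the deck (12.6 N reaction).

**Compass:** before closing, it lay flat on the tray floor, centred near unit y = -0.112 m. I could not see it again once the flap was shut.

**Flap:** the final side view measured it at 0.000 rad. The top view gave -0.03 rad, but from only 164 points because the arm hid most of the flap. The two cameras also disagreed on the raised flap (1.61 and 1.52 rad); the knob position fits 1.55.

**Everything else:** the other compasses, capsule, level and feeler block looked unmoved in the final side view. I judged that by eye and did not measure the distances. The gripper was clear of everything.

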